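# Lay out four instruments by length on the packing rack

## Task

Lay the four loose instruments to the left of the rack (tweezers, gold-ringed needle holder, osteotome, bent-tip forceps) on the rack's four rests in order of length, one to a rest: the longest on the rest next to the long black end bar, then ever shorter, so that the shortest lies at the other end. Each must lie flat and straight across both blocks of its rest with its middle centred on the rest; either end may point away from you.

Things in the scene. Friction and masses are not known exactly. Their poses are not given: they have to be found in the camera images.
- dressing_tweezers: Plain steel tweezers (two thin arms joined at one end), 135 mm long, 14 mm wide, 10 mm thick: the shortest of the four instruments. Loose, lying flat. Origin: mid length and width, on the underside; y along its length, z up. Grip at the origin, fingers closing along x; about 14 mm wide, 10 mm thick there.
- needle_holder: Straight needle holder with two gold finger rings, 160 mm long, 60 mm wide over the rings, 7 mm thick: the second shortest. The rings are at its -y end. Loose, lying flat. Origin: mid length and width, on the underside; y along its length, z up. Grip at the origin, fingers closing along x; about 16 mm wide, 6 mm thick there.
- osteotome: Plain straight steel osteotome (flat chisel with a slim handle, no rings), 183 mm long, 13 mm wide, 10 mm thick: the second longest. Loose, lying flat. Origin: mid length and width, on the underside; y along its length, z up. Grip at the origin, fingers closing along x; about 13 mm wide, 10 mm thick there.
- angled_forceps: Long steel ring-handled forceps with tips bent to one side, steel finger rings, 211 mm long, 60 mm wide over the rings, 7 mm thick: the longest. The rings are at its -y end. Loose, lying flat. Origin: mid length and width, on the underside; y along its length, z up. Grip at the origin, fingers closing along x; about 16 mm wide, 6 mm thick there.
- rest_1: Rest at the left (+y) end of the row of four, fixed on the tray: two grey blocks (10 mm wide, 42 mm long) 80 mm apart on a 94 x 30 mm plate; an instrument lies bridging them. Origin: centre of the plate's underside, 4 mm above the bench; block tops 24 mm above it. x: from block to block, the way an instrument lies; y along the row; z up. Rests are about 55 mm apart.
- rest_2: Second rest from the left (+y) end of the row, fixed on the tray: two grey blocks (10 mm wide, 42 mm long) 80 mm apart on a 94 x 30 mm plate; an instrument lies bridging them. Origin: centre of the plate's underside, 4 mm above the bench; block tops 24 mm above it. x: from block to block, the way an instrument lies; y along the row; z up. Rests are about 55 mm apart.
- rest_3: Third rest from the left (+y) end of the row, fixed on the tray: two grey blocks (10 mm wide, 42 mm long) 80 mm apart on a 94 x 30 mm plate; an instrument lies bridging them. Origin: centre of the plate's underside, 4 mm above the bench; block tops 24 mm above it. x: from block to block, the way an instrument lies; y along the row; z up. Rests are about 55 mm apart.
- rest_4: Rest at the right (-y) end of the row, fixed on the tray: two grey blocks (10 mm wide, 42 mm long) 80 mm apart on a 94 x 30 mm plate; an instrument lies bridging them. Origin: centre of the plate's underside, 4 mm above the bench; block tops 24 mm above it. x: from block to block, the way an instrument lies; y along the row; z up. Rests are about 55 mm apart.
- end_bar: Long black rubber bar, 110 x 14 x 8 mm, fixed on the tray across one end of the row, 37 mm beyond the last rest (left end in some starts, right in others); at the other end is only a small round steel stud, 16 mm wide. Origin: centre of its underside, 4 mm above the bench; x along its length, as the rests' x.
- tray: The rack's base: flat grey-painted metal tray, 130 x 266 mm, 4 mm thick with a 7 mm high rim; fixed, carries the four rests, the bar and the stud. Origin: centre of its underside on the bench; y along the row (to the left), z up. Its place and yaw vary.
Things that resemble listed ones, but are neither listed nor needed, are in the scene too. Of the things shaped like the end_bar, the black one is meant.

How it is judged (in metres and radians):
At the end, for the whole second after the job is handed in: From the black bar: forceps, osteotome, needle holder, tweezers, one per rest; each origin within 15 mm of its rest centre along the rest, 12 mm along the row, 20 to 29 mm above the rest origin, length within 0.2 rad of the rest x (either way round), tilt under 0.15 rad; all at rest and released (((horizontal distance between end_bar and rest_1 below 0.08 m and (x of angled_forceps in the frame of rest_1 between -0.015 and 0.015 m and y of angled_forceps in the frame of rest_1 between -0.012 and 0.012 m and z of angled_forceps in the frame of rest_1 between 0.02 and 0.029 m and angle between the y axis of angled_forceps and the x axis of rest_1, either way round below 0.2 rad and angle between angled_forceps's own z axis and vertical below 0.15 rad) and (x of osteotome in the frame of rest_2 between -0.015 and 0.015 m and y of osteotome in the frame of rest_2 between -0.012 and 0.012 m and z of osteotome in the frame of rest_2 between 0.02 and 0.029 m and angle between the y axis of osteotome and the x axis of rest_2, either way round below 0.2 rad and angle between osteotome's own z axis and vertical below 0.15 rad) and (x of needle_holder in the frame of rest_3 between -0.015 and 0.015 m and y of needle_holder in the frame of rest_3 between -0.012 and 0.012 m and z of needle_holder in the frame of rest_3 between 0.02 and 0.029 m and angle between the y axis of needle_holder and the x axis of rest_3, either way round below 0.2 rad and angle between needle_holder's own z axis and vertical below 0.15 rad) and (x of dressing_tweezers in the frame of rest_4 between -0.015 and 0.015 m and y of dressing_tweezers in the frame of rest_4 between -0.012 and 0.012 m and z of dressing_tweezers in the frame of rest_4 between 0.02 and 0.029 m and angle between the y axis of dressing_tweezers and the x axis of rest_4, either way round below 0.2 rad and angle between dressing_tweezers's own z axis and vertical below 0.15 rad)) or (horizontal distance between end_bar and rest_4 below 0.08 m and (x of angled_forceps in the frame of rest_4 between -0.015 and 0.015 m and y of angled_forceps in the frame of rest_4 between -0.012 and 0.012 m and z of angled_forceps in the frame of rest_4 between 0.02 and 0.029 m and angle between the y axis of angled_forceps and the x axis of rest_4, either way round below 0.2 rad and angle between angled_forceps's own z axis and vertical below 0.15 rad) and (x of osteotome in the frame of rest_3 between -0.015 and 0.015 m and y of osteotome in the frame of rest_3 between -0.012 and 0.012 m and z of osteotome in the frame of rest_3 between 0.02 and 0.029 m and angle between the y axis of osteotome and the x axis of rest_3, either way round below 0.2 rad and angle between osteotome's own z axis and vertical below 0.15 rad) and (x of needle_holder in the frame of rest_2 between -0.015 and 0.015 m and y of needle_holder in the frame of rest_2 between -0.012 and 0.012 m and z of needle_holder in the frame of rest_2 between 0.02 and 0.029 m and angle between the y axis of needle_holder and the x axis of rest_2, either way round below 0.2 rad and angle between needle_holder's own z axis and vertical below 0.15 rad) and (x of dressing_tweezers in the frame of rest_1 between -0.015 and 0.015 m and y of dressing_tweezers in the frame of rest_1 between -0.012 and 0.012 m and z of dressing_tweezers in the frame of rest_1 between 0.02 and 0.029 m and angle between the y axis of dressing_tweezers and the x axis of rest_1, either way round below 0.2 rad and angle between dressing_tweezers's own z axis and vertical below 0.15 rad))) and linear speed of each of dressing_tweezers, needle_holder, osteotome, angled_forceps below 0.02 m/s and angular speed of each of dressing_tweezers, needle_holder, osteotome, angled_forceps below 0.2 rad/s and contact force between each of dressing_tweezers, needle_holder, osteotome, angled_forceps and the fingers below 0.1 N); the robot touches nothing.
It also fails if it takes over 112 s, if anything falls off the work surface, if the arm or the gripper's body presses on something with over 40 N, if the wrist force passes 120 N, or if a joint passes its speed limit or range.

## Robot

A 6-joint arm with a two-finger parallel gripper is mounted at the origin on a cart in front of the work surface, level with it; the furniture and walls round the work are solid. World frame = base frame: x ahead of the robot, y to its left, z up, the work surface at z = 0. Lengths are in mm, angles in rad, forces in N, time in s.
With the tool pointing down it reaches from about 325 to 875 mm from the base axis. Payload 4.4 kg.
Tool frame: the origin (TCP) lies at the very end of the fingers, on their centre line; the grasp point (between the pads) lies 19 mm behind it; z points along the fingers, y is the line along which they close (so a half turn about z gives the same grasp; the last joint's range is limited). The gripper opens to 85 mm and grips with 20 to 120 N. Pads are 22 mm wide; open, the fingers measure 114 mm over their backs; the gripper's body (76 mm by 85 mm) begins 54 mm behind the grasp point. The pads swing forward as they close: fully open they stand 13 mm farther back than shut.
Start: joints at [-1.27, 0.207, 1.542, -0, 1.393, -0.15], TCP at [250.508, -517.565, 231.282] pointing down, gripper open.
Joint ranges: [-2.73, 2.73], [-0.86, 2.22], [0.23, 2.46], [-1.11, 4.25], [0.08, 2.63], [-2.82, 2.82]. Speed limits (rad/s): [2.79, 2.79, 3.14, 3.14, 3.14, 3.14].

## Interface

Orientations are given as a unit quaternion [x, y, z, w].
In Python, from plant import telemetry, read_camera, camera_model, workorder gives the robot as it stands.
- The arm moves only by the tool step_arm, never from a script. Its arguments are lists of equal length, an entry for each row: "xyz": the shift along the tool's x, y, z in units of 25 mm (1.0 is 25 mm), a list of three; "turn": the turn, a rotation vector about the tool's x, y, z in units of 6 degrees (1.0 is 6 degrees), a list of three. In form: {"xyz": [[x, y, z], ...], "turn": [[wx, wy, wz], ...]}. A call has 1 to 10 rows; each row shifts and turns the commanded pose from where the row before left it, along the tool's axes as they then stand; what a row does not reach is not made up. A row lasts 1/10 s, in which the tool goes at most 50 mm and 8.59 degrees, less where a joint would pass 70% of its speed; a pose out of reach is approached as far as the arm can. A call is refused whole if a number of a shift passes 1 or a number of a turn 1, either way. A call with a gripper value outside its range is refused whole. "hand" is the opening, from 0 (shut) to 1 (fully open), set as the call begins (left out, the last holds). The fingers move at their own pace and stop on an object; "newtons" is the grip in N (left out, the last holds). Time passes only in rows, so rows that do not move let the fingers close. It gives the time, the measured TCP pose, the force, the opening and the grip force at its end, in the units of the state.
- telemetry.get_obs(): the state, without advancing time (a new reading comes with each control period).
- read_camera(name): name is "scene" or "top" or "wrist"; returns the picture (480x640x3 uint8, red, green, blue); there is no depth.
- camera_model(name): a dict with "fx", "fy", "cx", "cy" (pixels), "distortion" ([k1, k2, p1, p2, k3] as OpenCV has them; the pictures are not rectified), "T" (4x4, takes a point from camera to world coordinates). Camera axes: x right, y up, looking along -z (the intrinsics and any distortion apply to the point x, -y, -z); pixel columns grow to the right and rows downward; lengths in mm; the calibration is good to about 2 mm. A picture is of the moment at which its call begins: read the wrist's pose just before it. camera_model takes no time and is no camera call; for the wrist camera it gives the pose at the moment of the call.
- workorder.close_job(): hands the job in; it is judged then, once.
The state is a dict: "time_s": time; "joint_pos": joint angles; "qd": joint speeds; "joint_torque": joint torques, N m; "ee_pos": TCP position; "orientation": TCP orientation; "wrist_force": force on the tool from outside, world axes, zero at the start; "ft_torque": the same for the moment, N m; "opening": finger opening in mm; "gripper_force": force on a finger pad.
Only numpy, scipy, OpenCV 4.12 (cv2) and the standard library are available. Lean on these libraries where they do the work, as an engineer would, in place of code of your own. Each camera call takes 0.05 s, during which the arm holds its last target. There are 200 camera calls.

## Working session

There is one attempt and no reset: what is moved stays moved. The work goes in short steps, Python scripts to look and compute and a tool call to move; the robot and the scene stay as the last step left them, time stands still between calls to the robot, and variables do not carry over. Pictures are saved under pics/ and viewed, at most 14 in all, crops included, and the job is handed in when it is done.

Besides the shell and the picture viewer there is one more tool, called after "Call:" by a JSON object that holds its "api" and its "payload". step_arm: Moves the arm, as the interface text tells. Its arguments: {"type":"object","properties":{"xyz":{"type":"array"},"turn":{"type":"array"},"hand":{"type":"number"},"newtons":{"type":"number"}},"required":["xyz","turn"]}

```bash
mkdir -p pics; ls; python3 - <<'E'
from plant import telemetry, read_camera, camera_model
import cv2,numpy as np
np.set_printoptions(precision=4,suppress=True)
o=telemetry.get_obs();print(o)
for n in("top","scene"):
    im=read_camera(n);cv2.imwrite(f"pics/{n}0.png",im[:,:,::-1]);m=camera_model(n);print(n,m)
E
```

```text
pics
{'time_s': 0.0, 'joint_pos': array([-1.2705,  0.2075,  1.543 ,  0.    ,  1.3935, -0.1505]), 'qd': array([-0.    , -0.0002, -0.    , -0.0007,  0.0007,  0.0006]), 'joint_torque': array([ -0.0002, -38.3038, -29.1597,  -0.0005,   0.0104,   0.    ]), 'ee_pos': array([ 250.2832, -516.8194,  230.0939]), 'orientation': array([ 0.9747,  0.2235, -0.0001, -0.0012]), 'wrist_force': array([-0.3724, -0.5244,  0.0916]), 'ft_torque': array([ 0.0398,  0.0364, -0.0217]), 'gripper_force': 0.0, 'opening': 85.5599023194515}
top {'fx': 454.24740276002694, 'fy': 454.24740276002694, 'cx': 310.45271051936135, 'cy': 233.39512279640425, 'distortion': array([-0.0791,  0.    ,  0.    ,  0.    ,  0.    ]), 'T': array([[ -0.1757,   0.9626,  -0.2064, 425.3646],
       [ -0.9844,  -0.1717,   0.0375, 184.5277],
       [  0.0007,   0.2098,   0.9777, 870.3484],
       [  0.    ,   0.    ,   0.    ,   1.    ]])}
scene {'fx': 530.8363322779356, 'fy': 530.8363322779356, 'cx': 319.53695309954315, 'cy': 242.00905036966014, 'distortion': array([0.0297, 0.    , 0.    , 0.    , 0.    ]), 'T': array([[  -0.4514,    0.5165,   -0.7277, -116.9381],
       [  -0.8922,   -0.2767,    0.3571,  505.7303],
       [  -0.0169,    0.8104,    0.5857,  603.2055],
       [   0.    ,    0.    ,    0.    ,    1.    ]])}
```

View pics/top0.png

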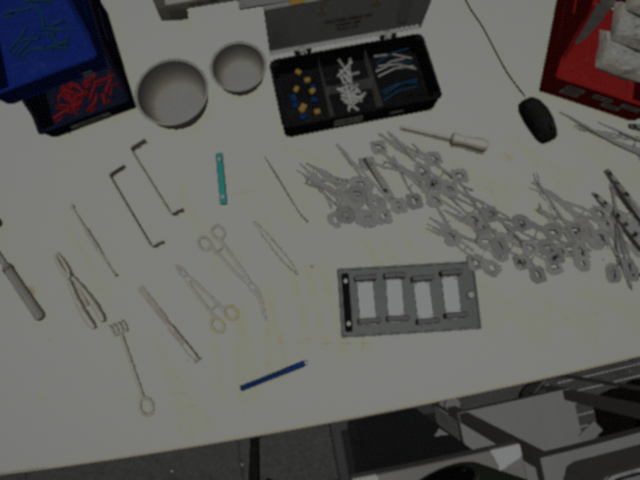

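View pics/scene0.png

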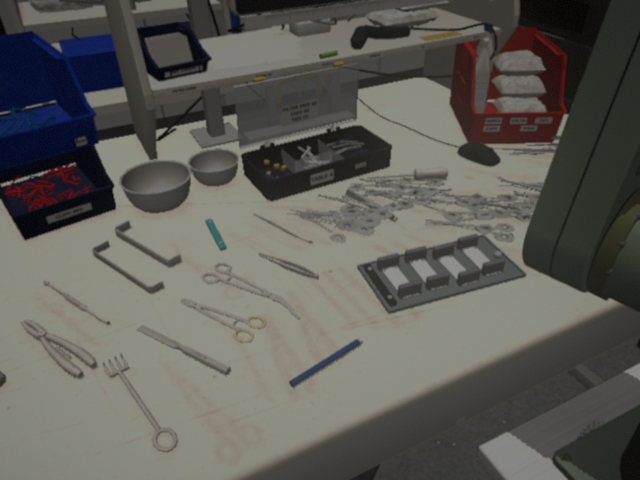

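The top view shows the black bar at the left end of the rack (347,304). The forceps are at about (235,270), osteotome (170,323), needle holder (207,298) and tweezers (275,247). I'll zoom in for the end points.

```bash
python3 - <<'E'
import cv2,numpy as np
im=cv2.imread("pics/top0.png")
def crop(n,x0,y0,x1,y1,s):
    c=cv2.resize(im[y0:y1,x0:x1],None,fx=s,fy=s,interpolation=cv2.INTER_CUBIC)
    c=np.clip(c.astype(float)*1.7,0,255).astype(np.uint8)
    for x in range(x0,x1,20):
        cv2.line(c,((x-x0)*s,0),((x-x0)*s,c.shape[0]),(0,160,0),1);cv2.putText(c,str(x),((x-x0)*s,10),0,.4,(0,0,255),1)
    for y in range(y0,y1,20):
        cv2.line(c,(0,(y-y0)*s),(c.shape[1],(y-y0)*s),(0,160,0),1);cv2.putText(c,str(y),(0,(y-y0)*s+10),0,.4,(0,0,255),1)
    cv2.imwrite(n,c)
crop("pics/c1.png",130,220,310,370,4)
crop("pics/c2.png",330,250,490,350,5)
E
```

```text
(no output)
```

View pics/c1.png

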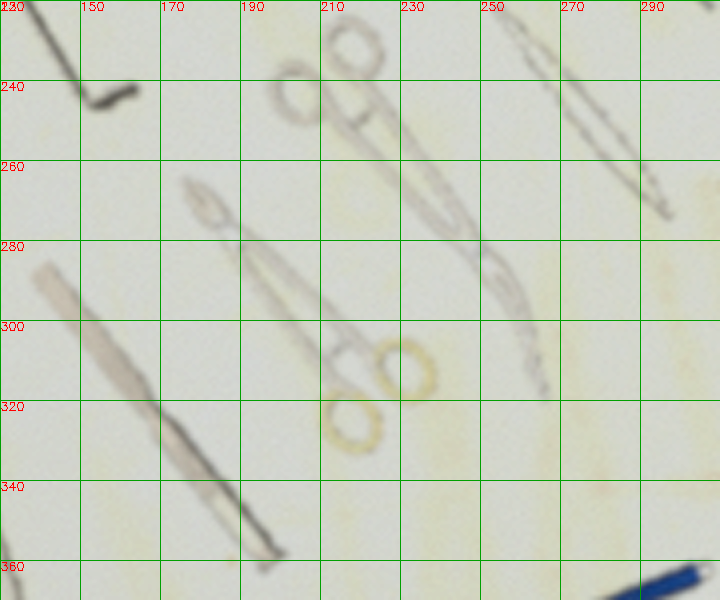

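View pics/c2.png

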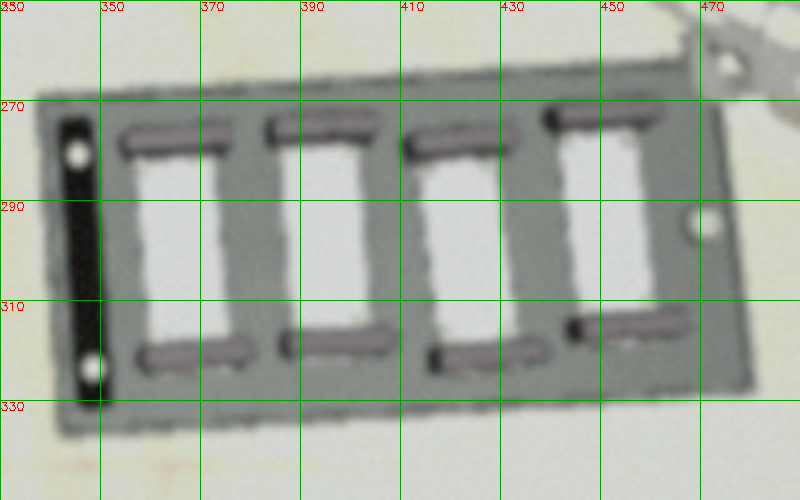

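The crops give the instrument end and ring pixels and the eight block tops: rests at columns 368, 397, 426 and 454, with a small stagger, and the bar beyond rest_1. Next I compute world poses.

```bash
cat > h.py <<'E'
import numpy as np,cv2
from scipy.spatial.transform import Rotation as R
from plant import telemetry, read_camera, camera_model
np.set_printoptions(precision=2,suppress=True)
def ray(n,uv,z,m=None):
    m=m or camera_model(n);K=np.array([[m['fx'],0,m['cx']],[0,m['fy'],m['cy']],[0,0,1]])
    p=cv2.undistortPoints(np.array(uv,float).reshape(-1,1,2),K,m['distortion'])[:,0]
    d=np.c_[p[:,0],-p[:,1],-np.ones(len(p))]@m['T'][:3,:3].T;c=m['T'][:3,3]
    return (c+d*((z-c[2])/d[:,2])[:,None])[:,:2]
def proj(n,P,m=None):
    m=m or camera_model(n);K=np.array([[m['fx'],0,m['cx']],[0,m['fy'],m['cy']],[0,0,1]])
    q=(np.atleast_2d(P)-m['T'][:3,3])@m['T'][:3,:3]*[1,-1,-1]
    return cv2.projectPoints(q,np.zeros(3),np.zeros(3),K,m['distortion'])[0][:,0]
def plan(x,y,z,ang):
    """shift/turn units to reach TCP x,y,z with tool-y (closing) along world angle ang, pointing down"""
    o=telemetry.get_obs();r=R.from_quat(o['orientation']);M=r.as_matrix()
    best=None
    for a in(ang,ang+np.pi):
        ty=np.array([np.cos(a),np.sin(a),0]);tz=np.array([0,0,-1.]);T=np.c_[np.cross(ty,tz),ty,tz]
        w=R.from_matrix(M.T@T).as_rotvec()
        if best is None or np.linalg.norm(w)<np.linalg.norm(best[0]):best=(w,T)
    d=np.array([x,y,z])-o['ee_pos']
    print('t',o['time_s'],'ee',o['ee_pos'],'open',o['opening'],'q6',o['joint_pos'][5])
    print('shift now-frame',M.T@d/25,'shift goal-frame',best[1].T@d/25,'turn(6deg)',best[0]/np.radians(6))
E
python3 - <<'E'
from h import *
B=ray('top',[(366.4,277),(370,320.4),(395.3,275.4),(398.5,318.5),(423.5,277.7),(429,321.2),(451.6,272.4),(457,315.2)],28).reshape(4,2,2)
for b in B:
    d=b[0]-b[1];print('rest',b.mean(0),np.linalg.norm(d),np.arctan2(d[1],d[0]))
row=B[0].mean(0)-B[3].mean(0);print('row',np.arctan2(row[1],row[0])-np.pi/2, np.linalg.norm(row))
bar=ray('top',[(345.4,280.5),(348.5,323.5)],12);print('bar',bar,np.arctan2(*(bar[0]-bar[1])[::-1]))
c=ray('top',[(338,269.5),(342,337),(480,327.5),(468.5,262)],7);print('tray',c)
def seg(n,a,b):
    d=b-a;print(n,'mid',(a+b)/2,'len',np.linalg.norm(d),'ang',np.arctan2(d[1],d[0]));return d/np.linalg.norm(d)
p=ray('top',[(140.5,287),(198,360.5)],5);seg('ost',*p)
p=ray('top',[(255,222),(298,274)],5);seg('twz',*p)
p=ray('top',[(175.75,265),(231.2,312.5),(218,325)],4);m=p[1:].mean(0);u=seg('nh',m,p[0]);print(p[0]-80*u)
p=ray('top',[(218.75,232),(204.25,243.25),(250,281.25),(266.75,320)],4);m=p[:2].mean(0);u=seg('fc',m,p[2])
print(p,'tip along/side',(p[3]-m)@u,np.cross(u,p[3]-m))
for L in(15,):print('origin',m+u*(105.5-L), 'from tip',m+u*((p[3]-m)@u-105.5))
E
```

```text
rest [463.51  68.89] 79.89398266175563 -0.11697704951544018
rest [457.11  15.84] 79.50070696692403 -0.13748020500403102
rest [442.72 -37.01] 80.50193019743557 -0.09623943675641222
rest [443.29 -91.3 ] 79.71710584566266 -0.10827375982306035
row -0.1255053738235965 161.4668257130147
bar [[505.2  102.48]
 [425.39 112.02]] -0.11906389777294174
tray [[ 528.86  111.93]
 [ 403.18  128.24]
 [ 372.5  -131.88]
 [ 498.07 -140.14]]
ost mid [484.35 445.5 ] len 180.04847911227893 ang -2.6037659580250327
twz mid [591.86 221.54] len 132.95295309124907 ang -2.625277197001521
nh mid [533.59 379.23] len 142.06729839985385 ang 0.5936861575806347
[526.16 374.22]
fc mid [585.2  312.28] len 115.28801864063877 ang -2.578045014058593
[[642.56 327.55]
 [625.3  358.59]
 [536.47 281.48]
 [458.75 261.45]] tip along/side 191.6962767578873 -24.579187772986714
origin [557.42 294.72] from tip [561.06 297.02]<stdin>:14: DeprecationWarning: Arrays of 2-dimensional vectors are deprecated. Use arrays of 3-dimensional vectors instead. (deprecated in NumPy 2.0)
```

```bash
python3 -c "
from h import *
plan(559,296,110,-1.007)"
```

```text
t 0.1 ee [ 250.31 -516.89  230.2 ] open 85.56268754292238 q6 -0.1504990167480189
shift now-frame [ 25.28 -23.88   4.87] shift goal-frame [ 27.81 -20.88   4.81] turn(6deg) [-0.02 -0.   -1.08]
```

Call:
{"api": "step_arm", "payload": {"xyz": [[1,-0.95,0],[1,-0.95,0],[1,-0.95,0],[1,-0.95,0],[1,-0.95,0],[1,-0.95,0],[1,-0.95,0],[1,-0.95,0],[1,-0.95,0],[1,-0.95,0]], "turn": [[0,0,0],[0,0,0],[0,0,0],[0,0,0],[0,0,0],[0,0,0],[0,0,0],[0,0,0],[0,0,0],[0,0,0]], "hand": 0.6, "newtons": 60}}

```text
time_s: 1.1
ee_pos: [372.0, -193.3, 230.9]
orientation: [0.975, 0.223, -0.0, -0.0]
wrist_force: [1.3, -0.1, 0.6]
opening: 51.6
gripper_force: 0.0
```

Call:
{"api": "step_arm", "payload": {"xyz": [[1,-0.95,0],[1,-0.95,0],[1,-0.95,0],[1,-0.95,0],[1,-0.95,0],[1,-0.95,0],[1,-0.95,0],[1,-0.95,0],[1,-0.95,0],[1,-0.95,0]], "turn": [[0,0,0],[0,0,0],[0,0,0],[0,0,0],[0,0,0],[0,0,0],[0,0,0],[0,0,0],[0,0,0],[0,0,0]]}}

```text
time_s: 2.1
ee_pos: [493.5, 129.3, 230.8]
orientation: [0.975, 0.224, -0.0, -0.0]
wrist_force: [0.1, 0.1, -0.8]
opening: 51.5
gripper_force: 0.0
```

```bash
python3 -c "
from h import *
plan(559,296,110,-1.007)"
```

```text
t 2.1 ee [493.51 129.25 230.78] open 51.49931855881716 q6 1.2062706792794688
shift now-frame [ 5.27 -4.86  4.83] shift goal-frame [ 5.78 -4.24  4.83] turn(6deg) [-0.    0.01 -1.08]
```

Call:
{"api": "step_arm", "payload": {"xyz": [[0.88,-0.81,0.6],[0.88,-0.81,0.6],[0.88,-0.81,0.6],[0.88,-0.81,0.6],[0.88,-0.81,0.6],[0.87,-0.81,0.6],[0,0,0],[0,0,0]], "turn": [[0,0,0],[0,0,0],[0,0,0],[0,0,0],[0,0,0],[0,0,0],[0,0,-1],[0,0,0]]}}

```text
time_s: 2.9
ee_pos: [558.3, 295.1, 139.4]
orientation: [0.961, 0.275, -0.002, 0.0]
wrist_force: [-0.1, -0.5, 0.0]
opening: 51.4
gripper_force: 0.0
```

```bash
python3 - <<'E'
from h import *
m=camera_model('wrist');im=read_camera('wrist');cv2.imwrite('pics/w1.png',np.clip(im[:,:,::-1]*1.5,0,255).astype(np.uint8))
plan(559,296,3,-1.007)
print(proj('wrist',[[559,296,5],[634,343,4]],m))
np.save('w1.npy',m['T'])
E
```

```text
t 2.95 ee [558.69 294.64 140.28] open 50.959667317813945 q6 1.3651469998441754
shift now-frame [ 0.05 -0.04  5.49] shift goal-frame [ 0.04 -0.04  5.49] turn(6deg) [-0.    0.02 -0.09]
[[318.34 232.01]
 [317.77 123.45]]
```

View pics/w1.png

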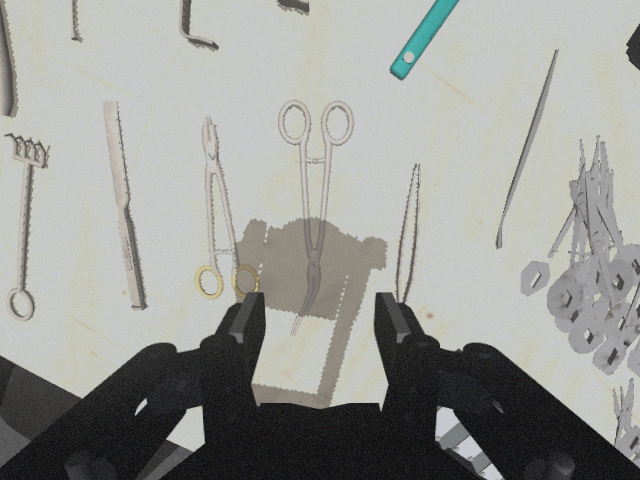

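The wrist view shows the forceps centred between the fingers: rings at (295,121) and (337,122), tip at (294,335). It also shows the needle holder, osteotome and tweezers, so I'll refine all the poses.

```bash
python3 - <<'E'
from h import *
m=camera_model('wrist');m['T']=np.load('w1.npy')
q=ray('wrist',[(295,121),(337,122),(294,335),(316,100),(313,262), (110,101),(138,308),(209,117),(209,283),(245,281),(417,164)],4,m)
c=q[:2].mean(0);e=q[4];u=(e-c)/np.linalg.norm(e-c)
print('fc ang',np.arctan2(u[1],u[0]),'len',(q[2]-q[3])@u,'origin',c+u*(((q[2]-c)@u+(q[3]-c)@u)/2),'ringsep',np.linalg.norm(q[0]-q[1]))
d=q[6]-q[5];print('ost',(q[5]+q[6])/2,np.linalg.norm(d),np.arctan2(d[1],d[0]))
r=q[8:10].mean(0);u=q[7]-r;L=np.linalg.norm(u);u/=L;print('nh',q[7]-80*u,L,np.arctan2(u[1],u[0]))
print('tw end',q[10])
E
```

```text
fc ang -2.6114433036935063 len 208.75928244705136 origin [558.24 300.25] ringsep 33.10198015493297
ost [484.31 448.  ] 182.96219603534965 -2.615187408378761
nh [526.37 375.24] 141.3706765633816 0.5786239653403676
tw end [650.32 257.73]
```

Call:
{"api": "step_arm", "payload": {"xyz": [[0.08,-0.13,0.9],[0,0,0.9],[0,0,0.9],[0,0,0.9],[0,0,0.9],[0,0,0.6],[0,0,0.38],[0,0,0]], "turn": [[0,0,0],[0,0,0],[0,0,0],[0,0,0],[0,0,0],[0,0,0],[0,0,0],[0,0,0]]}}

```text
time_s: 3.75
ee_pos: [558.4, 297.7, 3.1]
orientation: [0.962, 0.274, -0.001, 0.0]
wrist_force: [0.2, -0.5, -0.5]
opening: 51.1
gripper_force: 0.0
```

Call:
{"api": "step_arm", "payload": {"xyz": [[0,0,0],[0,0,0],[0,0,0],[0,0,0],[0,0,0],[0,0,0]], "turn": [[0,0,0],[0,0,0],[0,0,0],[0,0,0],[0,0,0],[0,0,0]], "hand": 0, "newtons": 60}}

```text
time_s: 4.35
ee_pos: [560.0, 298.9, 5.4]
orientation: [0.962, 0.274, 0.001, -0.0]
wrist_force: [-0.7, 1.4, 5.0]
opening: 0.0
gripper_force: 2.5
```

```bash
python3 - <<'E'
from h import *
im=read_camera('wrist');cv2.imwrite('pics/w2.png',np.clip(im[:,:,::-1]*1.5,0,255).astype(np.uint8))
o=telemetry.get_obs();print(o['opening'],o['gripper_force'],o['ee_pos'])
E
```

```text
-0.13371906803709252 2.792349495612143 [559.99 298.9    5.35]
```

View pics/w2.png

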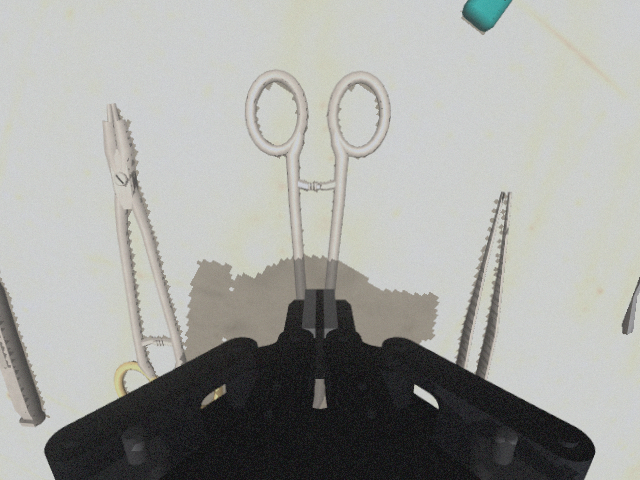

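The fingers closed on top of the thin forceps because the pads stand further back when open. I'll lift, reopen and go lower.

Call:
{"api": "step_arm", "payload": {"xyz": [[0,0,-0.8],[0,0,0],[0,0,0],[0,0,0]], "turn": [[0,0,0],[0,0,0],[0,0,0],[0,0,0]], "hand": 0.5}}

```text
time_s: 4.8
ee_pos: [558.5, 298.0, 23.2]
orientation: [0.962, 0.274, -0.001, 0.0]
wrist_force: [0.6, 0.7, -0.1]
opening: 43.1
gripper_force: 0.0
```

Call:
{"api": "step_arm", "payload": {"xyz": [[0,0,0.6],[0,0,0.32],[0,0,0],[0,0,0]], "turn": [[0,0,0],[0,0,0],[0,0,0],[0,0,0]]}}

```text
time_s: 5.2
ee_pos: [558.3, 298.0, -0.2]
orientation: [0.962, 0.274, -0.001, 0.0]
wrist_force: [-0.2, -0.2, -0.3]
opening: 43.0
gripper_force: 0.0
```

Call:
{"api": "step_arm", "payload": {"xyz": [[0,0,0],[0,0,0],[0,0,0],[0,0,0],[0,0,0]], "turn": [[0,0,0],[0,0,0],[0,0,0],[0,0,0],[0,0,0]], "hand": 0}}

```text
time_s: 5.7
ee_pos: [559.2, 298.4, 1.3]
orientation: [0.962, 0.274, -0.0, -0.0]
wrist_force: [0.2, -0.7, 0.2]
opening: 14.7
gripper_force: 58.3
```

Call:
{"api": "step_arm", "payload": {"xyz": [[0,0,-0.5],[0,0,-1],[0,0,-1],[0,0,-1]], "turn": [[0,0,0],[0,0,0],[0,0,0],[0,0,0]]}}

```text
time_s: 6.1
ee_pos: [559.3, 298.4, 90.5]
orientation: [0.962, 0.274, 0.0, 0.0]
wrist_force: [-0.7, -0.4, -1.1]
opening: 14.4
gripper_force: 58.3
```

```bash
python3 -c "
from h import *
plan(463.5,69,90,-1.689)"
```

```text
t 6.1 ee [559.3  298.42  90.48] open 14.381683527430496 q6 1.369034812139052
shift now-frame [-8.1   5.78  0.02] shift goal-frame [-2.72  9.56  0.02] turn(6deg) [-0.   -0.    6.43]
```

Call:
{"api": "step_arm", "payload": {"xyz": [[-0.81,0.58,0],[-0.81,0.58,0],[-0.81,0.58,0],[-0.81,0.58,0],[-0.81,0.58,0],[-0.81,0.58,0],[-0.81,0.58,0],[-0.81,0.58,0],[-0.81,0.58,0],[-0.81,0.58,0]], "turn": [[0,0,0],[0,0,0],[0,0,0],[0,0,0],[0,0,0],[0,0,0],[0,0,0],[0,0,0],[0,0,0],[0,0,0]]}}

```text
time_s: 7.1
ee_pos: [463.6, 67.5, 89.8]
orientation: [0.962, 0.274, 0.001, 0.0]
wrist_force: [-0.1, -1.1, -0.2]
opening: 14.2
gripper_force: 58.3
```

Call:
{"api": "step_arm", "payload": {"xyz": [[0,0,0],[0,0,0],[0,0,0],[0,0,0],[0,0,0],[0,0,0],[0,0,0],[0,0,0]], "turn": [[0,0,0.92],[0,0,0.92],[0,0,0.92],[0,0,0.92],[0,0,0.92],[0,0,0.92],[0,0,0.92],[0,0,0]]}}

```text
time_s: 7.9
ee_pos: [464.0, 68.4, 89.7]
orientation: [0.998, -0.059, 0.001, -0.0]
wrist_force: [-0.0, 0.2, -0.2]
opening: 14.3
gripper_force: 58.4
```

```bash
python3 - <<'E'
from h import *
m=camera_model('wrist');im=read_camera('wrist')
plan(463.5,69,29,-1.689)
top=read_camera('top')
t=cv2.resize(top[230:380,300:500],None,fx=2.5,fy=2.5,interpolation=cv2.INTER_CUBIC)
w=cv2.resize(im,(480,360));c=np.zeros((375,780,3),np.uint8);c[:360,:480]=w;c[:,480:]=t[:,100:400]
cv2.imwrite('pics/w3.png',np.clip(c[:,:,::-1]*1.5,0,255).astype(np.uint8))
E
```

```text
t 7.95 ee [464.01  68.38  89.57] open 14.461435995405898 q6 1.649295094931866
shift now-frame [-0.03 -0.02  2.42] shift goal-frame [-0.02 -0.02  2.42] turn(6deg) [-0.   -0.01  0.01]
```

View pics/w3.png

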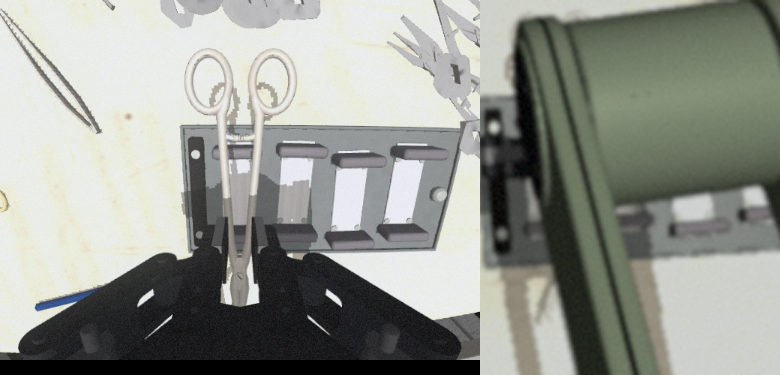

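The forceps hang straight over rest_1, so I lower and release.

Call:
{"api": "step_arm", "payload": {"xyz": [[0,0,0.8],[0,0,0.8],[0,0,0.5],[0,0,0.2],[0,0,0.12],[0,0,0]], "turn": [[0,0,0],[0,0,0],[0,0,0],[0,0,0],[0,0,0],[0,0,0]]}}

```text
time_s: 8.6
ee_pos: [464.0, 68.4, 29.1]
orientation: [0.998, -0.059, 0.0, 0.0]
wrist_force: [-0.5, 0.0, 0.1]
opening: 14.2
gripper_force: 58.6
```

Call:
{"api": "step_arm", "payload": {"xyz": [[0,0,0],[0,0,0],[0,0,0],[0,0,0]], "turn": [[0,0,0],[0,0,0],[0,0,0],[0,0,0]], "hand": 0.4}}

```text
time_s: 9.0
ee_pos: [463.9, 68.4, 28.5]
orientation: [0.998, -0.059, 0.0, -0.0]
wrist_force: [0.1, -0.2, 0.7]
opening: 34.1
gripper_force: 0.0
```

Call:
{"api": "step_arm", "payload": {"xyz": [[0,0,-0.4],[0,0,-1],[0,0,-1],[0,0,-1]], "turn": [[0,0,0],[0,0,0],[0,0,0],[0,0,0]]}}

```text
time_s: 9.4
ee_pos: [463.6, 68.4, 114.8]
orientation: [0.998, -0.059, 0.0, -0.0]
wrist_force: [0.2, -0.4, 0.3]
opening: 34.2
gripper_force: 0.0
```

```bash
python3 - <<'E'
from h import *
m=camera_model('wrist');im=read_camera('wrist');np.save('w4.npy',m['T'])
cv2.imwrite('pics/w4.png',np.clip(im[:,:,::-1]*1.5,0,255).astype(np.uint8))
plan(484.3,447,110,-1.04)
E
```

```text
t 9.45 ee [467.13  68.41 119.16] open 33.692651023618026 q6 1.6511723391311177
shift now-frame [ -1.11 -15.12   0.37] shift goal-frame [  8.26 -12.71   0.37] turn(6deg) [ 0.02 -0.08 -6.2 ]
```

View pics/w4.png

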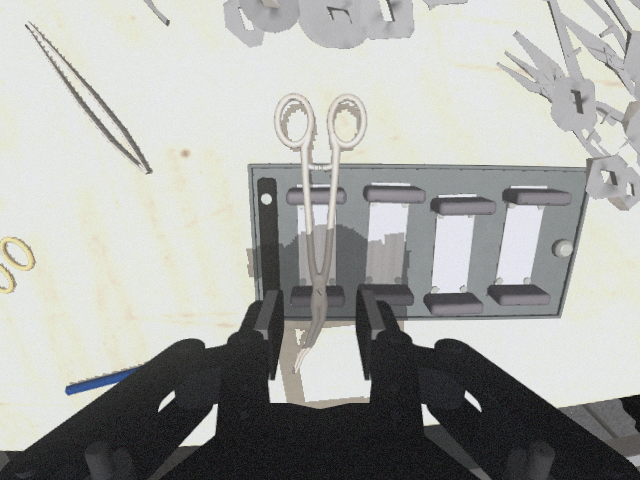

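Forceps lie across rest_1 (rings end row 93, tip (297,373)). The tweezers are visible from (28,25) to (150,172). Checking numerically.

```bash
python3 - <<'E'
from h import *
m=camera_model('wrist');m['T']=np.load('w4.npy')
q=ray('wrist',[(294,122),(347,122),(297,373),(320,93),(317,290),(316,192),(317,293)],31,m)
c=q[:2].mean(0);u=(q[4]-c)/np.linalg.norm(q[4]-c);mid=c+u*(((q[2]-c)@u+(q[3]-c)@u)/2)
print('fc',mid,np.arctan2(u[1],u[0])+np.pi,(q[2]-q[3])@u,'rest',q[5:].mean(0),np.arctan2(*(q[5]-q[6])[::-1]))
B=ray('wrist',[(316,192),(317,295),(394,190),(387,293),(466,203),(453,301),(538,194),(522,293)],28,m).reshape(4,2,2);print(B.mean(1),B[:,0]-B[:,1])
t=ray('wrist',[(28,25),(150,172)],5,m);d=t[1]-t[0];print('tw',t.mean(0),np.linalg.norm(d),np.arctan2(d[1],d[0]))
plan(484.3,447,110,-1.04)
E
```

```text
fc [464.95  69.51] 6.1419699543107775 209.6490404508166 rest [469.75  69.85] -0.11316601841805402
[[468.    70.08]
 [463.13  17.04]
 [449.09 -33.18]
 [449.24 -86.47]] [[77.14 -8.78]
 [76.99 -9.5 ]
 [75.32 -9.28]
 [76.33 -7.1 ]]
tw [591.42 221.93] 132.4250806304187 -2.6197714966833936
t 9.45 ee [467.13  68.41 119.16] open 33.692651023618026 q6 1.6511723391311177
shift now-frame [ -1.11 -15.12   0.37] shift goal-frame [  8.26 -12.71   0.37] turn(6deg) [ 0.02 -0.08 -6.2 ]
```

Call:
{"api": "step_arm", "payload": {"xyz": [[-0.07,-1,0],[-0.07,-1,0],[-0.07,-1,0],[-0.07,-1,0],[-0.07,-1,0],[-0.07,-1,0],[-0.07,-1,0],[-0.07,-1,0],[-0.07,-1,0],[-0.07,-1,0]], "turn": [[0,0,0],[0,0,0],[0,0,0],[0,0,0],[0,0,0],[0,0,0],[0,0,0],[0,0,0],[0,0,0],[0,0,0]], "hand": 0.5}}

```text
time_s: 10.45
ee_pos: [476.0, 319.8, 113.8]
orientation: [0.998, -0.059, 0.0, -0.0]
wrist_force: [1.0, -0.3, -0.0]
opening: 42.8
gripper_force: 0.0
```

Call:
{"api": "step_arm", "payload": {"xyz": [[-0.07,-1,0],[-0.07,-1,0],[-0.07,-1,0],[-0.07,-1,0],[-0.07,-1,0],[0,0,0],[0,0,0],[0,0,0],[0,0,0],[0,0,0]], "turn": [[0,0,0],[0,0,0],[0,0,0],[0,0,0],[0,0,0],[0,0,-1],[0,0,-1],[0,0,-1],[0,0,-1],[0,0,-1]]}}

```text
time_s: 11.45
ee_pos: [482.1, 444.0, 113.8]
orientation: [0.979, 0.203, 0.0, -0.0]
wrist_force: [-0.3, 0.8, -0.7]
opening: 42.4
gripper_force: 0.0
```

Call:
{"api": "step_arm", "payload": {"xyz": [[0,0,0],[0,0,0],[0,0,0]], "turn": [[0,0,-1],[0,0,-0.2],[0,0,0]]}}

```text
time_s: 11.75
ee_pos: [482.1, 443.9, 113.6]
orientation: [0.965, 0.261, 0.0, -0.0]
wrist_force: [-0.5, -0.4, -0.7]
opening: 42.7
gripper_force: 0.0
```

```bash
python3 - <<'E'
from h import *
plan(484.3,447,0,-1.04)
E
```

```text
t 11.75 ee [482.13 443.88 113.59] open 42.74852767587684 q6 1.6541930467022108
shift now-frame [ 0.14 -0.06  4.54] shift goal-frame [ 0.14 -0.06  4.54] turn(6deg) [-0.   -0.   -0.02]
```

Call:
{"api": "step_arm", "payload": {"xyz": [[0.14,-0.06,0.9],[0,0,0.9],[0,0,0.9],[0,0,0.9],[0,0,0.6],[0,0,0.3],[0,0,0]], "turn": [[0,0,0],[0,0,0],[0,0,0],[0,0,0],[0,0,0],[0,0,0],[0,0,0]]}}

```text
time_s: 12.45
ee_pos: [484.0, 446.7, -0.0]
orientation: [0.965, 0.262, -0.001, 0.0]
wrist_force: [0.4, -0.1, -0.2]
opening: 42.5
gripper_force: 0.0
```

Call:
{"api": "step_arm", "payload": {"xyz": [[0,0,0],[0,0,0],[0,0,0],[0,0,0],[0,0,0]], "turn": [[0,0,0],[0,0,0],[0,0,0],[0,0,0],[0,0,0]], "hand": 0}}

```text
time_s: 12.95
ee_pos: [485.4, 447.7, 2.5]
orientation: [0.965, 0.262, 0.001, -0.0]
wrist_force: [-0.2, -1.0, 5.8]
opening: 9.7
gripper_force: 59.2
```

Call:
{"api": "step_arm", "payload": {"xyz": [[0,0,-0.5],[0,0,-1],[0,0,-1],[0,0,-1],[0,0,0]], "turn": [[0,0,0],[0,0,0],[0,0,0],[0,0,0],[0,0,0]]}}

```text
time_s: 13.45
ee_pos: [487.1, 448.9, 93.3]
orientation: [0.965, 0.262, 0.004, -0.002]
wrist_force: [0.4, 0.1, -0.5]
opening: 9.9
gripper_force: 58.7
```

```bash
python3 - <<'E'
from h import *
plan(459,16,90,-1.689)
E
```

```text
t 13.45 ee [487.08 448.91  93.31] open 9.922506338643794 q6 1.6545370234086552
shift now-frame [-9.73 14.37  0.03] shift goal-frame [ 0.93 17.33  0.13] turn(6deg) [-0.03 -0.08  6.19]
```

Call:
{"api": "step_arm", "payload": {"xyz": [[-0.65,0.96,0],[-0.65,0.96,0],[-0.65,0.96,0],[-0.65,0.96,0],[-0.65,0.96,0],[-0.65,0.96,0],[-0.65,0.96,0],[-0.65,0.96,0],[-0.65,0.96,0],[-0.65,0.96,0]], "turn": [[0,0,0],[0,0,0],[0,0,0],[0,0,0],[0,0,0],[0,0,0],[0,0,0],[0,0,0],[0,0,0],[0,0,0]]}}

```text
time_s: 14.45
ee_pos: [464.2, 156.4, 87.0]
orientation: [0.965, 0.262, -0.001, -0.0]
wrist_force: [0.2, 0.9, -0.4]
opening: 9.5
gripper_force: 58.7
```

Call:
{"api": "step_arm", "payload": {"xyz": [[-0.65,0.96,0],[-0.65,0.96,0],[-0.65,0.96,0],[-0.65,0.96,0],[-0.65,0.96,0],[0,0,0],[0,0,0],[0,0,0],[0,0,0],[0,0,0]], "turn": [[0,0,0],[0,0,0],[0,0,0],[0,0,0],[0,0,0],[0,0,1],[0,0,1],[0,0,1],[0,0,1],[0,0,1]]}}

```text
time_s: 15.45
ee_pos: [455.0, 13.2, 87.0]
orientation: [1.0, 0.001, -0.001, -0.0]
wrist_force: [0.8, 0.1, -0.1]
opening: 9.9
gripper_force: 58.8
```

Call:
{"api": "step_arm", "payload": {"xyz": [[0,0,0],[0,0,0],[0,0,0]], "turn": [[0,0,1],[0,0,0.2],[0,0,0]]}}

```text
time_s: 15.75
ee_pos: [455.4, 13.2, 87.5]
orientation: [0.998, -0.059, -0.001, -0.0]
wrist_force: [0.9, 0.4, -1.1]
opening: 9.4
gripper_force: 58.8
```

```bash
python3 - <<'E'
from h import *
m=camera_model('wrist');im=read_camera('wrist');np.save('w5.npy',m['T'])
cv2.imwrite('pics/w5.png',np.clip(im[:,:,::-1]*1.5,0,255).astype(np.uint8))
plan(459,16,29.5,-1.689)
E
```

```text
t 15.8 ee [455.58  13.18  87.66] open 9.634995153169042 q6 1.5267159002002428
shift now-frame [ 0.13 -0.13  2.33] shift goal-frame [ 0.12 -0.13  2.33] turn(6deg) [-0.    0.01  0.01]
```

View pics/w5.png

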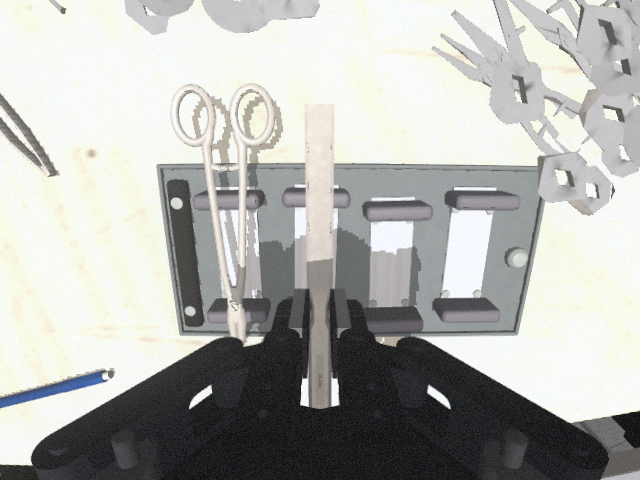

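The osteotome is held straight, far end at (318,104). I'll check its mid offset along its length.

```bash
python3 - <<'E'
from h import *
m=camera_model('wrist');m['T']=np.load('w5.npy')
e=ray('wrist',[(318,104),(318,250)],94,m);print(e,np.linalg.norm(e[0]-[455.6,13.2]))
B=ray('wrist',[(230,200),(240,308),(317,197),(317,308)],28,m).reshape(-1,2,2);print(B.mean(1))
E
```

```text
[[544.93   3.2 ]
 [486.92  10.18]] 89.88948790253761
[[467.09  66.51]
 [461.79  14.11]]
```

Call:
{"api": "step_arm", "payload": {"xyz": [[0.17,-0.1,0.8],[0,0,0.8],[0,0,0.4],[0,0,0.18],[0,0,0.1],[0,0,0]], "turn": [[0,0,0],[0,0,0],[0,0,0],[0,0,0],[0,0,0],[0,0,0]]}}

```text
time_s: 16.4
ee_pos: [461.0, 15.0, 31.5]
orientation: [0.998, -0.059, 0.0, 0.0]
wrist_force: [0.7, 0.2, 0.4]
opening: 9.4
gripper_force: 58.8
```

Call:
{"api": "step_arm", "payload": {"xyz": [[0,0,0],[0,0,0],[0,0,0],[0,0,0]], "turn": [[0,0,0],[0,0,0],[0,0,0],[0,0,0]], "hand": 0.35}}

```text
time_s: 16.8
ee_pos: [461.0, 15.0, 31.7]
orientation: [0.998, -0.059, 0.0, 0.0]
wrist_force: [0.7, 0.3, -0.7]
opening: 29.8
gripper_force: 0.0
```

Call:
{"api": "step_arm", "payload": {"xyz": [[0,0,-0.4],[0,0,-1],[0,0,-1],[0,0,-1],[0,0,0]], "turn": [[0,0,0],[0,0,0],[0,0,0],[0,0,0],[0,0,0]]}}

```text
time_s: 17.3
ee_pos: [464.2, 14.6, 120.8]
orientation: [0.998, -0.059, 0.005, 0.0]
wrist_force: [0.6, -0.3, 0.1]
opening: 29.9
gripper_force: 0.0
```

```bash
python3 - <<'E'
from h import *
plan(526.3,374.8,110,0.586-np.pi/2)
E
```

```text
t 17.3 ee [464.2   14.59 120.77] open 29.894829849081937 q6 1.5342272500976868
shift now-frame [  0.76 -14.6    0.43] shift goal-frame [ 10.04 -10.63   0.43] turn(6deg) [ 0.03 -0.08 -6.73]
```

Call:
{"api": "step_arm", "payload": {"xyz": [[0.06,-0.97,0],[0.06,-0.97,0],[0.06,-0.97,0],[0.06,-0.97,0],[0.06,-0.97,0],[0.06,-0.97,0],[0.06,-0.97,0],[0.06,-0.97,0],[0.06,-0.97,0],[0.06,-0.97,0]], "turn": [[0,0,0],[0,0,0],[0,0,0],[0,0,0],[0,0,0],[0,0,0],[0,0,0],[0,0,0],[0,0,0],[0,0,0]], "hand": 0.45}}

```text
time_s: 18.3
ee_pos: [503.9, 254.9, 115.7]
orientation: [0.998, -0.059, -0.001, 0.0]
wrist_force: [0.4, 1.1, 0.1]
opening: 38.3
gripper_force: 0.0
```

Call:
{"api": "step_arm", "payload": {"xyz": [[0.06,-0.97,0],[0.06,-0.97,0],[0.06,-0.97,0],[0.06,-0.97,0],[0.06,-0.97,0],[0,0,0],[0,0,0],[0,0,0],[0,0,0],[0,0,0]], "turn": [[0,0,0],[0,0,0],[0,0,0],[0,0,0],[0,0,0],[0,0,-1],[0,0,-1],[0,0,-1],[0,0,-1],[0,0,-1]]}}

```text
time_s: 19.3
ee_pos: [525.6, 373.4, 115.5]
orientation: [0.979, 0.203, -0.001, 0.0]
wrist_force: [-0.2, -0.2, 0.3]
opening: 38.0
gripper_force: 0.0
```

Call:
{"api": "step_arm", "payload": {"xyz": [[0,0,0],[0,0,0],[0,0,0]], "turn": [[0,0,-1],[0,0,-0.73],[0,0,0]]}}

```text
time_s: 19.6
ee_pos: [525.7, 373.3, 115.5]
orientation: [0.957, 0.289, -0.001, 0.0]
wrist_force: [0.1, -0.7, 0.0]
opening: 38.6
gripper_force: 0.0
```

```bash
python3 - <<'E'
from h import *
plan(526.3,374.8,0,0.586-np.pi/2)
E
```

```text
t 19.6 ee [525.65 373.29 115.54] open 38.58959150545572 q6 1.4685187595829492
shift now-frame [ 0.06 -0.04  4.62] shift goal-frame [ 0.05 -0.04  4.62] turn(6deg) [-0.    0.01 -0.  ]
```

Call:
{"api": "step_arm", "payload": {"xyz": [[0.05,-0.04,0.9],[0,0,0.9],[0,0,0.9],[0,0,0.9],[0,0,0.7],[0,0,0.32],[0,0,0]], "turn": [[0,0,0],[0,0,0],[0,0,0],[0,0,0],[0,0,0],[0,0,0],[0,0,0]]}}

```text
time_s: 20.3
ee_pos: [526.3, 374.9, 0.3]
orientation: [0.957, 0.288, -0.001, 0.0]
wrist_force: [-0.5, -0.2, -0.3]
opening: 38.5
gripper_force: 0.0
```

Call:
{"api": "step_arm", "payload": {"xyz": [[0,0,0],[0,0,0],[0,0,0],[0,0,0],[0,0,0]], "turn": [[0,0,0],[0,0,0],[0,0,0],[0,0,0],[0,0,0]], "hand": 0}}

```text
time_s: 20.8
ee_pos: [527.4, 375.5, 1.7]
orientation: [0.957, 0.289, 0.001, -0.0]
wrist_force: [-0.5, 0.4, 3.3]
opening: 16.9
gripper_force: 58.7
```

Gripped at 16.9 mm.

Call:
{"api": "step_arm", "payload": {"xyz": [[0,0,-0.5],[0,0,-1],[0,0,-1],[0,0,-1],[0,0,0]], "turn": [[0,0,0],[0,0,0],[0,0,0],[0,0,0],[0,0,0]]}}

```text
time_s: 21.3
ee_pos: [529.7, 376.7, 93.4]
orientation: [0.957, 0.289, 0.004, -0.001]
wrist_force: [0.5, 0.6, 0.3]
opening: 17.0
gripper_force: 58.3
```

```bash
python3 - <<'E'
from h import *
plan(444.5,-36,90,-1.689)
E
```

```text
t 21.3 ee [529.67 376.74  93.43] open 16.97382580233726 q6 1.4700763519807682
shift now-frame [-11.97  11.87   0.04] shift goal-frame [-1.44 16.8   0.14] turn(6deg) [-0.02 -0.09  6.72]
```

Call:
{"api": "step_arm", "payload": {"xyz": [[-0.91,0.91,0],[-0.91,0.91,0],[-0.91,0.91,0],[-0.91,0.91,0],[-0.91,0.91,0],[-0.91,0.91,0],[-0.91,0.91,0],[-0.91,0.91,0],[-0.91,0.91,0],[-0.91,0.91,0]], "turn": [[0,0,0],[0,0,0],[0,0,0],[0,0,0],[0,0,0],[0,0,0],[0,0,0],[0,0,0],[0,0,0],[0,0,0]]}}

```text
time_s: 22.3
ee_pos: [461.5, 58.6, 87.4]
orientation: [0.957, 0.289, -0.001, -0.0]
wrist_force: [-0.6, 0.2, -0.7]
opening: 17.3
gripper_force: 58.3
```

Call:
{"api": "step_arm", "payload": {"xyz": [[-0.91,0.91,0],[-0.91,0.91,0],[-0.91,0.91,0],[0,0,0],[0,0,0],[0,0,0],[0,0,0],[0,0,0],[0,0,0],[0,0,0]], "turn": [[0,0,0],[0,0,0],[0,0,0],[0,0,0.96],[0,0,0.96],[0,0,0.96],[0,0,0.96],[0,0,0.96],[0,0,0.96],[0,0,0.96]]}}

```text
time_s: 23.3
ee_pos: [442.7, -34.6, 87.4]
orientation: [0.998, -0.061, -0.001, -0.0]
wrist_force: [-0.4, -0.1, -0.1]
opening: 17.0
gripper_force: 58.3
```

Call:
{"api": "step_arm", "payload": {"xyz": [[0,0,0],[0,0,0]], "turn": [[0,0,0],[0,0,0]]}}

```text
time_s: 23.5
ee_pos: [443.1, -34.7, 87.7]
orientation: [0.998, -0.058, -0.001, -0.0]
wrist_force: [0.3, -0.4, -0.6]
opening: 17.2
gripper_force: 58.3
```

```bash
python3 - <<'E'
from h import *
plan(444.5,-36,29.3,-1.689)
m=camera_model('wrist');im=read_camera('wrist');np.save('w6.npy',m['T'])
cv2.imwrite('pics/w6.png',np.clip(im[:,:,::-1]*1.5,0,255).astype(np.uint8))
E
```

```text
t 23.5 ee [443.14 -34.69  87.73] open 17.20794156967709 q6 1.4133318907395929
shift now-frame [0.06 0.05 2.34] shift goal-frame [0.06 0.05 2.34] turn(6deg) [-0.    0.01  0.02]
```

View pics/w6.png

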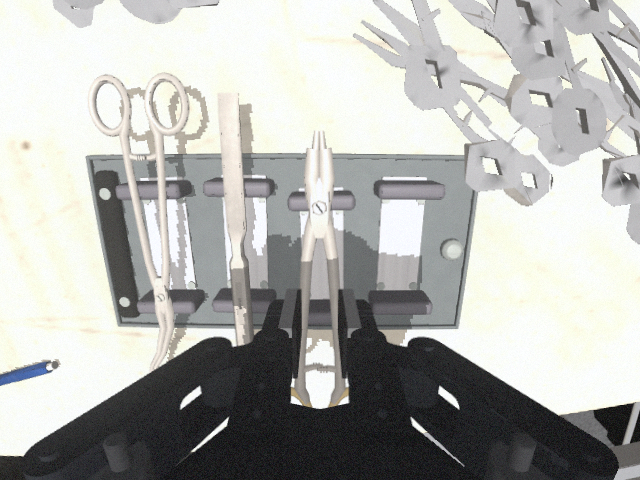

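The needle holder is straight over rest_3, with the tip at (319,132). Osteotome and forceps lie on rests 2 and 1. Lowering.

Call:
{"api": "step_arm", "payload": {"xyz": [[0.06,0.03,0.8],[0,0,0.8],[0,0,0.4],[0,0,0.2],[0,0,0.13],[0,0,0]], "turn": [[0,0,0],[0,0,0],[0,0,0],[0,0,0],[0,0,0],[0,0,0]]}}

```text
time_s: 24.15
ee_pos: [445.5, -35.8, 30.2]
orientation: [0.998, -0.059, 0.0, 0.0]
wrist_force: [-0.6, 0.3, -0.2]
opening: 16.8
gripper_force: 58.3
```

Call:
{"api": "step_arm", "payload": {"xyz": [[0,0,0],[0,0,0],[0,0,0],[0,0,0]], "turn": [[0,0,0],[0,0,0],[0,0,0],[0,0,0]], "hand": 0.38}}

```text
time_s: 24.55
ee_pos: [445.5, -35.8, 30.4]
orientation: [0.998, -0.059, 0.0, 0.0]
wrist_force: [-0.3, 0.1, -0.1]
opening: 32.3
gripper_force: 0.0
```

Call:
{"api": "step_arm", "payload": {"xyz": [[0,0,-0.4],[0,0,-1],[0,0,-1],[0,0,-1],[0,0,0]], "turn": [[0,0,0],[0,0,0],[0,0,0],[0,0,0],[0,0,0]]}}

```text
time_s: 25.05
ee_pos: [448.6, -36.7, 119.5]
orientation: [0.998, -0.059, 0.005, 0.001]
wrist_force: [0.6, -0.4, -0.3]
opening: 32.1
gripper_force: 0.0
```

```bash
python3 - <<'E'
from h import *
plan(591.6,221.8,110,-2.622+np.pi/2)
E
```

```text
t 25.05 ee [448.62 -36.66 119.46] open 32.091023866348074 q6 1.4142421387432467
shift now-frame [  4.46 -10.94   0.4 ] shift goal-frame [10.1  -6.13  0.38] turn(6deg) [ 0.04 -0.08 -6.09]
```

Call:
{"api": "step_arm", "payload": {"xyz": [[0.42,-0.99,0],[0.42,-0.99,0],[0.42,-0.99,0],[0.42,-0.99,0],[0.42,-0.99,0],[0.42,-0.99,0],[0.42,-0.99,0],[0.42,-0.99,0],[0.42,-0.99,0],[0.42,-0.99,0]], "turn": [[0,0,0],[0,0,0],[0,0,0],[0,0,0],[0,0,0],[0,0,0],[0,0,0],[0,0,0],[0,0,0],[0,0,0]], "hand": 0.5}}

```text
time_s: 26.05
ee_pos: [578.4, 198.6, 114.3]
orientation: [0.998, -0.059, -0.001, 0.0]
wrist_force: [-0.4, 0.3, 0.2]
opening: 42.8
gripper_force: 0.0
```

Call:
{"api": "step_arm", "payload": {"xyz": [[0.42,-0.99,0],[0,0,0],[0,0,0],[0,0,0],[0,0,0],[0,0,0],[0,0,0],[0,0,0],[0,0,0],[0,0,0]], "turn": [[0,0,0],[0,0,-1],[0,0,-1],[0,0,-1],[0,0,-1],[0,0,-1],[0,0,-1],[0,0,-0.09],[0,0,0],[0,0,0]]}}

```text
time_s: 27.05
ee_pos: [591.7, 221.0, 114.8]
orientation: [0.967, 0.256, -0.0, -0.0]
wrist_force: [-1.7, -0.2, -0.3]
opening: 42.5
gripper_force: 0.0
```

```bash
python3 - <<'E'
from h import *
plan(591.6,221.8,0,-2.622+np.pi/2)
E
```

```text
t 27.05 ee [591.67 220.97 114.77] open 42.51791412465707 q6 1.2728231274972663
shift now-frame [ 0.02 -0.03  4.59] shift goal-frame [ 0.01 -0.03  4.59] turn(6deg) [-0.    0.   -0.01]
```

Call:
{"api": "step_arm", "payload": {"xyz": [[0.02,-0.03,0.9],[0,0,0.9],[0,0,0.9],[0,0,0.9],[0,0,0.65],[0,0,0.32],[0,0,0]], "turn": [[0,0,0],[0,0,0],[0,0,0],[0,0,0],[0,0,0],[0,0,0],[0,0,0]]}}

```text
time_s: 27.75
ee_pos: [591.7, 221.9, 0.1]
orientation: [0.966, 0.257, -0.001, -0.0]
wrist_force: [-0.2, 0.5, -0.1]
opening: 42.8
gripper_force: 0.0
```

Call:
{"api": "step_arm", "payload": {"xyz": [[0,0,0],[0,0,0],[0,0,0],[0,0,0],[0,0,0]], "turn": [[0,0,0],[0,0,0],[0,0,0],[0,0,0],[0,0,0]], "hand": 0}}

```text
time_s: 28.25
ee_pos: [593.1, 222.2, 2.2]
orientation: [0.966, 0.257, 0.001, 0.0]
wrist_force: [-0.3, 1.1, 5.8]
opening: 11.4
gripper_force: 59.0
```

Call:
{"api": "step_arm", "payload": {"xyz": [[0,0,-0.5],[0,0,-1],[0,0,-1],[0,0,-1],[0,0,0]], "turn": [[0,0,0],[0,0,0],[0,0,0],[0,0,0],[0,0,0]]}}

```text
time_s: 28.75
ee_pos: [595.1, 222.7, 93.2]
orientation: [0.966, 0.257, 0.004, 0.0]
wrist_force: [0.6, -0.7, -0.2]
opening: 11.3
gripper_force: 58.6
```

```bash
python3 - <<'E'
from h import *
plan(445,-90,90,-1.689)
E
```

```text
t 28.75 ee [595.11 222.72  93.22] open 11.288923055917223 q6 1.2727741433010418
shift now-frame [-11.43   7.87   0.05] shift goal-frame [-4.49 13.13  0.13] turn(6deg) [-0.   -0.08  6.09]
```

Call:
{"api": "step_arm", "payload": {"xyz": [[-0.94,0.655,0],[-0.94,0.655,0],[-0.94,0.655,0],[-0.94,0.655,0],[-0.94,0.655,0],[-0.94,0.655,0],[-0.94,0.655,0],[-0.94,0.655,0],[-0.94,0.655,0],[-0.94,0.655,0]], "turn": [[0,0,0],[0,0,0],[0,0,0],[0,0,0],[0,0,0],[0,0,0],[0,0,0],[0,0,0],[0,0,0],[0,0,0]]}}

```text
time_s: 29.75
ee_pos: [467.8, -37.6, 87.4]
orientation: [0.966, 0.257, -0.001, -0.0]
wrist_force: [0.1, -0.4, -0.3]
opening: 11.5
gripper_force: 58.6
```

Call:
{"api": "step_arm", "payload": {"xyz": [[-0.94,0.655,0],[-0.94,0.655,0],[0,0,0],[0,0,0],[0,0,0],[0,0,0],[0,0,0],[0,0,0],[0,0,0],[0,0,0]], "turn": [[0,0,0],[0,0,0],[0,0,1],[0,0,1],[0,0,1],[0,0,1],[0,0,1],[0,0,1],[0,0,0.09],[0,0,0]]}}

```text
time_s: 30.75
ee_pos: [444.2, -88.5, 87.7]
orientation: [0.998, -0.058, -0.001, -0.0]
wrist_force: [-0.1, 0.8, -1.0]
opening: 11.1
gripper_force: 58.7
```

```bash
python3 - <<'E'
from h import *
plan(445,-90,30.5,-1.689)
m=camera_model('wrist');im=read_camera('wrist');np.save('w7.npy',m['T'])
cv2.imwrite('pics/w7.png',np.clip(im[:,:,::-1]*1.5,0,255).astype(np.uint8))
E
```

```text
t 30.75 ee [444.21 -88.46  87.71] open 11.145311452122343 q6 1.2987204261666743
shift now-frame [0.04 0.06 2.29] shift goal-frame [0.04 0.06 2.29] turn(6deg) [-0.    0.01  0.02]
```

View pics/w7.png

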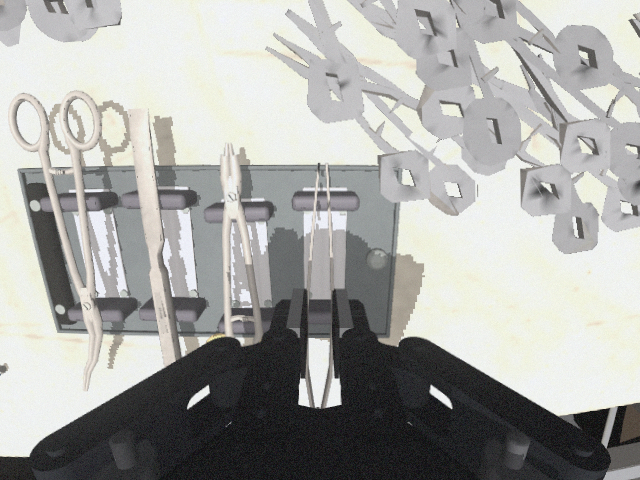

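The tweezers are straight over rest_4, and the other three lie on their rests. Lowering.

Call:
{"api": "step_arm", "payload": {"xyz": [[0.04,0.05,0.8],[0,0,0.8],[0,0,0.4],[0,0,0.18],[0,0,0.12],[0,0,0]], "turn": [[0,0,0],[0,0,0],[0,0,0],[0,0,0],[0,0,0],[0,0,0]]}}

```text
time_s: 31.4
ee_pos: [445.9, -90.2, 30.9]
orientation: [0.998, -0.059, 0.0, 0.0]
wrist_force: [0.1, 0.5, -0.1]
opening: 11.2
gripper_force: 58.6
```

Call:
{"api": "step_arm", "payload": {"xyz": [[0,0,0],[0,0,0],[0,0,0],[0,0,0]], "turn": [[0,0,0],[0,0,0],[0,0,0],[0,0,0]], "hand": 0.35}}

```text
time_s: 31.8
ee_pos: [445.9, -90.2, 31.1]
orientation: [0.998, -0.059, 0.0, 0.0]
wrist_force: [-0.5, -0.8, 0.2]
opening: 29.9
gripper_force: 0.0
```

Call:
{"api": "step_arm", "payload": {"xyz": [[0,0,-0.4],[0,0,-1],[0,0,-1],[0,0,-1],[0,0,-1],[0,0,-1],[0,1,-0.5],[0,1,0],[0,1,0],[0,1,0]], "turn": [[0,0,0],[0,0,0],[0,0,0],[0,0,0],[0,0,0],[0,0,0],[0,0,0],[0,0,0],[0,0,0],[0,0,0]]}}

```text
time_s: 32.8
ee_pos: [433.9, -190.3, 179.4]
orientation: [0.998, -0.059, 0.001, 0.0]
wrist_force: [-0.4, -0.3, 0.1]
opening: 30.3
gripper_force: 0.0
```

Call:
{"api": "step_arm", "payload": {"xyz": [[0,1,0],[0,1,0],[0,1,0],[0,1,0],[0,1,0],[0,1,0],[0,1,0],[0,1,0],[0,0,0],[0,0,0]], "turn": [[0,0,0],[0,0,0],[0,0,0],[0,0,0],[0,0,0],[0,0,0],[0,0,0],[0,0,0],[0,0,0],[0,0,0]]}}

```text
time_s: 33.8
ee_pos: [410.2, -388.0, 178.7]
orientation: [0.998, -0.059, 0.0, -0.0]
wrist_force: [0.2, 1.1, 0.0]
opening: 30.0
gripper_force: 0.0
```

```bash
python3 - <<'E'
from h import *
im=read_camera('top')[:,:,::-1]
c=cv2.resize(im[230:380,330:490],None,fx=4,fy=4,interpolation=cv2.INTER_CUBIC)[:600]
cv2.imwrite('pics/t8.png',np.clip(c*1.5,0,255).astype(np.uint8))
print(telemetry.get_obs()['ee_pos'])
E
```

```text
[ 410.32 -387.36  178.49]
```

View pics/t8.png

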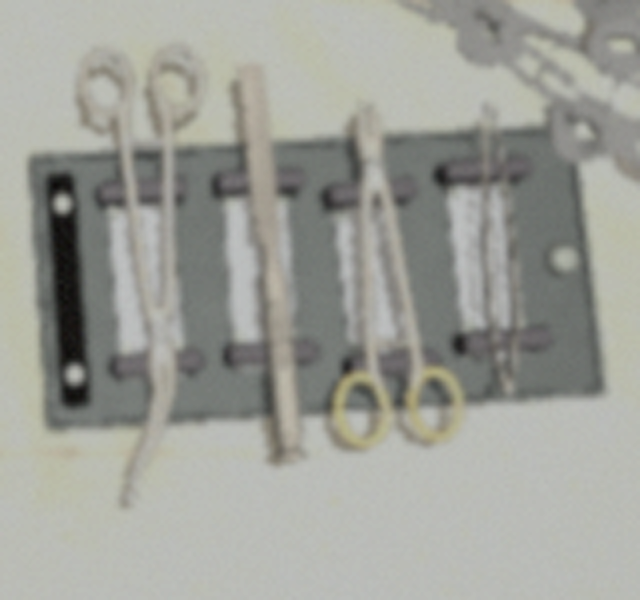

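The final view shows all four bridging their rests, with mids within about 4 mm of the rest centres. From the bar they run forceps, osteotome, needle holder, tweezers, so I'm handing in.

```bash
python3 -c "
from plant import workorder
print(workorder.close_job())"
```

```text
the job is handed in; nothing more can be done
None
```

I placed the forceps, osteotome, needle holder and tweezers on rests 1 to 4, counted from the black bar, and handed the job in at about 34 s; the last top view puts each within about 4 mm of its rest centre, but the hand-in returned no verdict.

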